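# Close the drilling jig over a pine blank

### The arm

A 6-joint arm with a two-finger parallel gripper is mounted at the origin on the work surface. World frame = base frame: x ahead of the robot, y to its left, z up, the work surface at z = 0. Lengths are in m, angles in rad, forces in N, time in s.
With the tool pointing down it reaches from about 0.3 to 0.875 m from the base axis. Payload 6.4 kg.
Tool frame: the origin (TCP) lies on the mounting face of the last link; the fingertips stand 173 mm ahead of it and the grasp point (between the pads) lies arm.grip_point_offset ahead of it (arm.grip_point_offset is the distance from the TCP to the grasp point, in m); z points along the fingers, y is the line along which they close (so a half turn about z gives the same grasp; the last joint's range is limited). The gripper opens to 85 mm and grips with 20 to 120 N. Pads are 22 mm wide; open, the fingers measure 114 mm over their backs; the gripper's body (76 mm by 85 mm) begins 54 mm behind the grasp point. The pads swing forward as they close: fully open they stand 13 mm farther back than shut.
Start: joints at [-1.541, 0.181, 1.607, -0, 1.354, -0.206], TCP at [0.134, -0.559, 0.405] pointing down, gripper open.
Joint ranges: [-2.99, 2.99], [-0.89, 2.07], [0.3, 2.58], [-1.14, 4.28], [0, 2.63], [-3.12, 3.12]. Speed limits (rad/s): [2.57, 2.57, 3.01, 3.14, 3.14, 3.14].

### API

Orientations are given as a unit quaternion [x, y, z, w].
In Python, from rig import arm gives the robot as it stands.
- The arm moves only by the tool move_arm, never from a script. Its arguments are lists of equal length, an entry for each row: "fingers": the closure, from -1 (fully open) to 1 (shut); "dp": the shift along the world's x, y, z in mm, a list of three; "turn": the turn about the world's z in degrees. In form: {"fingers": [fingers, ...], "dp": [[tx, ty, tz], ...], "turn": [turn, ...]}. A call has 1 to 10 rows; each row shifts and turns the commanded pose from where the row before left it; what a row does not reach is not made up. A row lasts 1/10 s, in which the tool goes at most 50 mm and 8.59 degrees, less where a joint would pass 70% of its speed; a pose out of reach is approached as far as the arm can. A call is refused whole if a number of a shift passes 50 or a number of a turn 8.59, either way. A call with a gripper value outside its range is refused whole. The fingers move at their own pace and stop on an object; "grip_force" is the grip in N (left out, the last holds). Time passes only in rows, so rows that do not move let the fingers close. It gives the time, the measured TCP pose, the force, the opening and the grip force at its end, in the units of the state.
- arm.get_obs(): the state, without advancing time (a new reading comes with each control period).
- arm.read_camera(name): name is "scene" or "top" or "wrist"; returns a dict with "pixels" (480x640x3 uint8, blue, green, red), "intrinsics" (3x3 intrinsics, pixels), "k1" (the pictures are not rectified: a ray, as slopes to the right and down, at radius r is drawn at 1 + k1 r^2 times it, then the intrinsics apply), "R" (3x3) and "t" (3): a world point X has camera coordinates R X + t. Camera axes: x right, y down, z forward; pixel columns grow to the right and rows downward; lengths in m; the calibration is good to about 2 mm. A picture is of the moment at which its call begins. There is no depth.
- arm.hand_in(): hands the job in; it is judged then, once.
The state is a dict: "clock": time; "joint_pos": joint angles; "qvel": joint speeds; "effort": joint torques, N m; "ee_pos": TCP position; "tool_rot": TCP orientation; "force": force on the tool from outside, world axes, zero at the start; "moment": the same for the moment, N m; "grip_width": finger opening in m; "grip_force": force on a finger pad.
Only numpy, scipy, OpenCV 4.12 (cv2) and the standard library are available. Lean on these libraries where they do the work, as an engineer would, in place of code of your own. Each camera call takes 0.05 s, during which the arm holds its last target. There are 200 camera calls.

### The job

Get the drilling jig on the bench ready for use without picking anything up: with a fingertip, first push the pine blank along its channel until it sits against the red end stop, then flip the aluminium drill template over its hinge so that it lies flat on top of the blank. Swing the template over under control, do not let it slam. Leave the driver, the glue bottle and the screwdriver where they are.

Things in the scene. Friction and masses are not known exactly. Their poses are not given: they have to be found in the camera images.
- jig: Fixed wooden drilling jig with a green hinge block. Origin on the table right below the hinge line; x runs along hinge and channel towards the end stop, z up, +y to the side where the template lies open at the start. Baseboard: x -105..105, y -115..55 mm; beyond y = 55 mm is free air under the open template. The bystanders stand on its other sides.
- jig_hinge (a point): Middle of the template's hinge line, 67 mm above the table, at x = 15, y = 0 mm in the jig frame; the line runs along the jig's x. Axes as the jig's.
- jig_stop (a point): Centre of the face of the red end stop, which looks along the jig's -x; at x = 80, y = -62 mm in the jig frame, 52 mm above the table. The stop reaches 18 mm above the channel floor. Axes as the jig's. The blank is home when its end touches this face, its centre then 55 mm before it.
- jig_channel (a point): Centre of the channel's open near end, on its floor, 40 mm above the table, at x = -105, y = -62 mm in the jig frame; axes as the jig's. The channel runs along x to the stop, 72 mm wide (y -98..-26 mm), with side guides 12 mm (outer) and 20 mm (inner) higher than its floor; the inner guide begins at x = -70 mm.
- blank_center (a point): Centre of the loose pine blank with pencil lines on top, 110 (x, along the channel) x 64 (y) x 24 mm high, about 0.11 kg. It lies on the channel floor with 4 mm of side play each way, its far end 25 to 60 mm short of the stop at the start; its top is 64 mm above the table.
- blank: The same pine blank; origin at the centre of its underside, x along its length.
- template (a joint): Hinge angle of the drill template, rad: 0 = level on its rest on the jig's +y side, pi/2 = upright, pi = level on top of the blank. Starts at 0 to 0.3. The hinge is stiff (0.22 N m friction): the template stays at any angle it is left at and must be pushed all the way, with 1 to 4 N at its lip. About 0.2 kg.
- template_lip (a point): Middle of the red round lip (12 mm thick, 130 mm long) on the free edge of the template, a 6 mm aluminium plate with brass bushes, centred on the hinge line's height. The lip's axis is 124 mm from the hinge line, at jig x -50..80 mm. Axes turn with the template: x along the hinge, y from hinge to lip. Open and level, its outer 75 mm overhang with 64 mm of free height below.
- driver: Green cordless driver standing on its black battery, 195 (with bit) x 75 x 191 mm high; origin at the centre of its underside. On the channel side of the jig. To be left alone.
- glue: Yellow glue bottle, 56 mm in diameter, 150 mm high, standing beyond the stop end of the jig; origin at the centre of its underside. To be left alone.
- screwdriver: Red-handled screwdriver, 200 mm long, lying on the table on the channel side of the jig; origin under its middle, x along its length. To be left alone.
Mind the look-alikes: they are no part of the job. Of the things that look like the blank, the smallest one is meant.

How it is judged:
On the way, in this order (a step that is already met when the one before it is completed fails the run):
1. the blank is home against the end stop while the template is still open (x of blank_center in the frame of jig_stop between -0.0595 and -0.05 m and z of blank_center in the frame of jig between 0.048 and 0.056 m and angle between the x axis of blank_center and the x axis of jig, either way round below 0.1 rad and value of joint template below 0.8 rad), for 0.2 s.
2. the template has been swung over and lies flat on the blank (value of joint template above 3.09659 rad), for 0.2 s.
At the end, for the whole second after the job is handed in: The blank lies flat in its channel with its end within 4.5 mm of the stop, the template lies flat on it (within 0.045 rad of level), both at rest, and the driver, glue bottle and screwdriver are within 20 mm of where they started (x of blank_center in the frame of jig_stop between -0.0595 and -0.05 m and z of blank_center in the frame of jig between 0.048 and 0.056 m and angle between the x axis of blank_center and the x axis of jig, either way round below 0.1 rad and value of joint template above 3.09659 rad and velocity of joint template below 0.05 rad/s and linear speed of blank below 0.02 m/s and not (distance of any of driver, glue, screwdriver from where it was at the start of the episode above 0.02 m)); the robot touches nothing.
It fails at once if the blank is lifted off the channel floor (by more than 12 mm) (z of blank_center in the frame of jig above 0.064 m).
It fails at once if the template is slammed (faster than 4 rad/s) (velocity of joint template above 4 rad/s or velocity of joint template below -4 rad/s).
It fails at once if the driver, glue bottle or screwdriver is moved by more than 20 mm (distance of any of driver, glue, screwdriver from where it was at the start of the episode above 0.02 m).
It also fails if it takes over 67 s, if anything falls off the work surface, if the arm or the gripper's body presses on something with over 40 N, if the wrist force passes 120 N, or if a joint passes its speed limit or range.

## Working session

There is one attempt and no reset: what is moved stays moved. The work goes in short steps, Python scripts to look and compute and a tool call to move; the robot and the scene stay as the last step left them, time stands still between calls to the robot, and variables do not carry over. Pictures are saved under pics/ and viewed, at most 10 in all, crops included, and the job is handed in when it is done.

Besides the shell and the picture viewer there is one more tool, called after "Emit:" by a JSON object that holds its "method" and its "body", one argument or row to a line. move_arm: Moves the arm, as the interface text tells. Its arguments: {"type":"object","properties":{"fingers":{"type":"array"},"dp":{"type":"array"},"turn":{"type":"array"},"grip_force":{"type":"number"}},"required":["fingers","dp","turn"]}

```bash
ls; mkdir -p pics; python3 - <<'E'
from rig import arm
import cv2,pickle
o=arm.get_obs();print(o, arm.grip_point_offset)
d={}
for n in("scene","top","wrist"):
    c=arm.read_camera(n);d[n]=c;cv2.imwrite(f"pics/{n}0.png",c["pixels"]);print(n,c["intrinsics"],c["k1"],c["R"],c["t"])
pickle.dump(d,open("cam0.pkl","wb"))
E
```

```text
pics
{'clock': 0.0, 'joint_pos': array([-1.54128367e+00,  1.81573924e-01,  1.60800329e+00,  2.37621221e-05,
        1.35379479e+00, -2.06304684e-01]), 'qvel': array([ 0.00169201,  0.00022367,  0.00046673,  0.00153515, -0.00138096,
        0.00034411]), 'effort': array([-6.00978310e-04, -4.44868863e+01, -3.51343060e+01, -3.45345679e-04,
        8.91760807e-03, -4.64274166e-07]), 'ee_pos': array([ 0.13435199, -0.55882801,  0.40376767]), 'tool_rot': array([ 9.93056731e-01,  1.17633059e-01,  9.00961079e-05, -8.85176330e-04]), 'force': array([-0.27916276, -0.99545165, -0.07678569]), 'moment': array([ 0.02542254,  0.01531998, -0.00670358]), 'grip_force': 0.0, 'grip_width': 0.0855422206750248} 0.1547
scene [[614.80103799   0.         315.26388943]
 [  0.         614.80103799 246.33170305]
 [  0.           0.           1.        ]] -0.12829013006640186 [[ 0.47920786  0.87760722  0.01286038]
 [ 0.7088812  -0.37835396 -0.59526105]
 [-0.51753962  0.29437026 -0.80342945]] [-0.1441414  -0.36962684  1.4604236 ]
top [[488.7482528    0.         326.59917426]
 [  0.         488.7482528  242.44923228]
 [  0.           0.           1.        ]] -0.03423231619402077 [[-9.38642683e-03 -9.99954045e-01 -1.94998969e-03]
 [-9.92868208e-01  9.55164854e-03 -1.18833869e-01]
 [ 1.18847034e-01  8.20657346e-04 -9.92912236e-01]] [-0.07431536  0.55029242  1.00004455]
wrist [[359.16274612   0.         315.00152044]
 [  0.         359.16274612 238.8842526 ]
 [  0.           0.           1.        ]] -0.02045616417818552 [[ 2.34305141e-01 -9.72162737e-01 -8.44763497e-04]
 [-9.18703269e-01 -2.21704662e-01  3.26850648e-01]
 [-3.17939309e-01 -7.58067002e-02 -9.45075627e-01]] [-0.57373931 -0.04328364  0.38127776]
```

View pics/scene0.png

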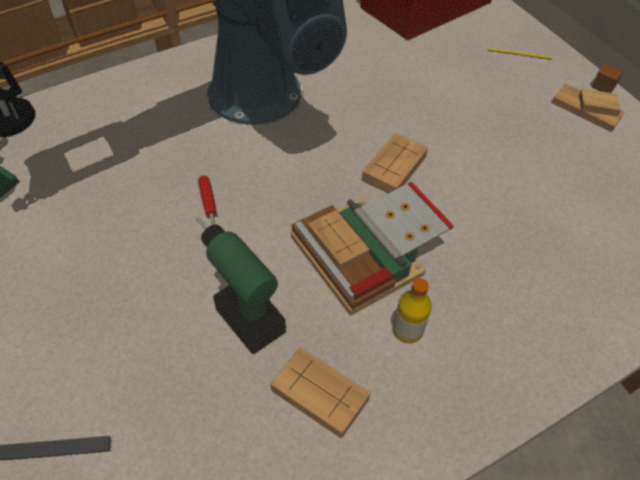

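View pics/top0.png

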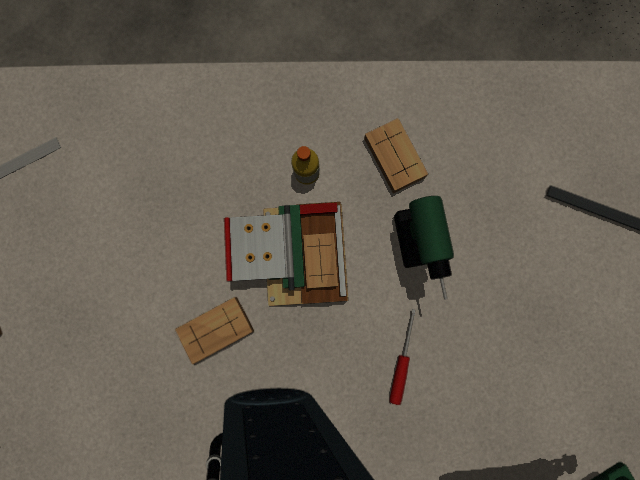

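Top view: jig at about (305,250), red stop at (318,209), red lip at (228,250), driver (430,230), glue (305,160) and screwdriver (405,360). There are three blank-like boards: (320,260) in the channel, (215,330) and (396,155) on the table. The one in the channel fits, since it is the smallest and lies where described. I'll confirm that in a crop and measure.

```bash
cat > h.py <<'E'
import numpy as np,cv2
def ray(c,uv):
    K=c["intrinsics"];k=float(c["k1"])
    p=cv2.undistortPoints(np.array(uv,float).reshape(-1,1,2),K,np.array([k,0,0,0,0.])).reshape(-1,2)
    R=c["R"];o=-R.T@c["t"];d=np.c_[p,np.ones(len(p))]@R
    return o,d
def onz(c,uv,z):
    o,d=ray(c,uv);return o+d*((z-o[2])/d[:,2])[:,None]
def tri(c1,u1,c2,u2):
    A=[];b=[]
    for c,u in((c1,u1),(c2,u2)):
        o,d=ray(c,[u]);d=d[0]/np.linalg.norm(d[0]);P=np.eye(3)-np.outer(d,d);A.append(P);b.append(P@o)
    x=np.linalg.lstsq(np.vstack(A),np.hstack(b),rcond=None)[0]
    return x,np.linalg.norm(np.vstack(A)@x-np.hstack(b))
def proj(c,X):
    X=np.atleast_2d(X).astype(float);return cv2.projectPoints(X,cv2.Rodrigues(c["R"])[0],c["t"],c["intrinsics"],np.array([float(c["k1"]),0,0,0,0]))[0].reshape(-1,2)
def redblobs(img,amin=40):
    h=cv2.cvtColor(img,cv2.COLOR_BGR2HSV)
    m=(((h[...,0]<6)|(h[...,0]>172))&(h[...,1]>150)&(h[...,2]>60)).astype(np.uint8)
    n,l,s,ce=cv2.connectedComponentsWithStats(m)
    return [(s[i,4],ce[i].round(1),cv2.boxPoints(cv2.minAreaRect(np.argwhere(l==i)[:,::-1].astype(np.float32))).round(1)) for i in range(1,n) if s[i,4]>amin]
E
python3 - <<'E'
import pickle,cv2,numpy as np
from h import *
d=pickle.load(open("cam0.pkl","rb"))
for n in("top","scene"):
    print(n)
    for b in redblobs(d[n]["pixels"]): print(b[0],b[1],b[2].tolist())
t=cv2.resize(d["top"]["pixels"][190:320,210:360],None,fx=4,fy=4,interpolation=cv2.INTER_CUBIC)
s=cv2.resize(d["scene"]["pixels"][170:320,280:460],None,fx=3.3,fy=3.3,interpolation=cv2.INTER_CUBIC)[:520]
out=np.zeros((max(t.shape[0],0),600,3),np.uint8);out[:t.shape[0],:600]=t
cv2.imwrite("pics/crop_t.png",out);cv2.imwrite("pics/crop_s.png",s);print(s.shape)
E
```

```text
top
338 [318.  207.8] [[299.3999938964844, 204.39999389648438], [335.8999938964844, 202.0], [336.5, 211.10000610351562], [300.0, 213.5]]
309 [227.6 248.9] [[223.89999389648438, 218.0], [229.0, 217.8000030517578], [231.3000030517578, 280.0], [226.1999969482422, 280.20001220703125]]
499 [399.5 380.6] [[389.5, 402.70001220703125], [399.0, 355.20001220703125], [409.5, 357.29998779296875], [400.0, 404.79998779296875]]
scene
2565 [418.8  12.6] [[361.0, 0.0], [489.0, 0.0], [489.0, 38.0], [361.0, 38.0]]
381 [206.6 194.8] [[196.8000030517578, 177.3000030517578], [206.89999389648438, 174.8000030517578], [216.5, 212.89999389648438], [206.39999389648438, 215.39999389648438]]
219 [430.7 205. ] [[408.20001220703125, 183.6999969482422], [410.8999938964844, 181.10000610351562], [452.6000061035156, 225.5], [449.8999938964844, 228.10000610351562]]
494 [371.3 281.9] [[350.1000061035156, 286.5], [386.1000061035156, 266.29998779296875], [392.6000061035156, 277.79998779296875], [356.6000061035156, 298.1000061035156]]
(495, 594, 3)
```

View pics/crop_t.png

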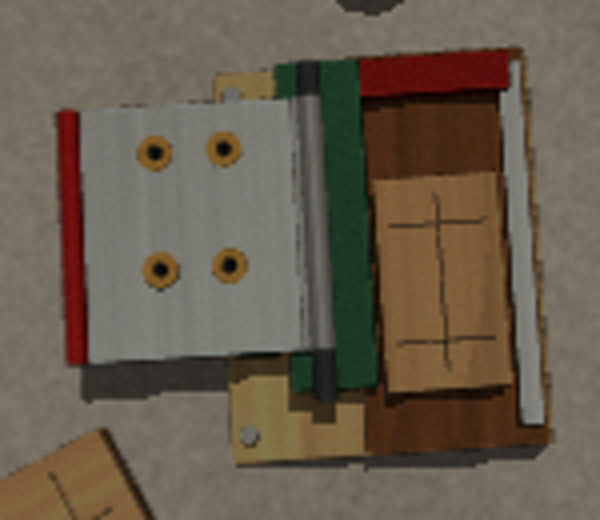

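View pics/crop_s.png

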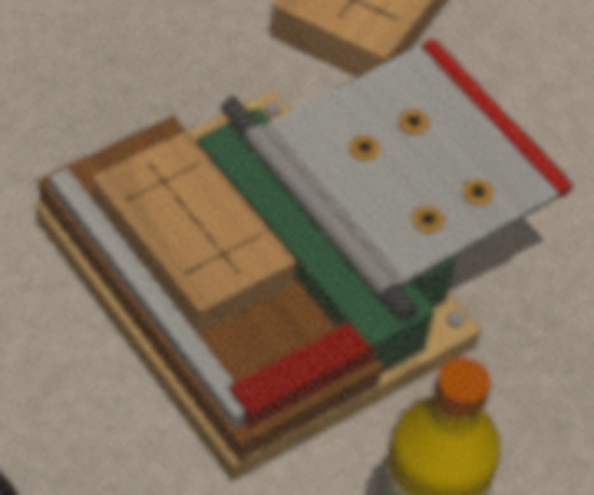

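Confirmed: the pencil-lined blank in the channel (crop 440,285) is the smallest, with its far end well short of the red stop (435,75). The template is open with its lip at crop x≈70. Next I'll work out the geometry.

```bash
python3 - <<'E'
import pickle
from h import *
np.set_printoptions(precision=4,suppress=True)
d=pickle.load(open("cam0.pkl","rb"));T,S=d["top"],d["scene"]
for c in(T,S):print("cam",-c["R"].T@c["t"])
a=tri(T,(226.5,218),S,(451.3,226.8));b=tri(T,(228.8,280),S,(409.5,182.4));print("lip far,near",a,b,np.linalg.norm(a[0]-b[0]))
ct=lambda u,v:(210+u/4,190+v/4); cs=lambda u,v:(280+u/3.3,170+v/3.3)
for n,p,q in(("stop in",(360,97),(345,325)),("stop out",(508,91),(235,385)),("bl far in",(373,180),(295,268)),("bl far out",(497,172),(203,312)),("bl near in",(388,392),(185,133)),("bl near out",(512,385),(95,178)),("barrel far",(308,62),(402,300)),("barrel near",(325,398),(233,108))):
    print(n,*tri(T,ct(*p),S,cs(*q)),onz(T,[ct(*p)],.064)[0])
E
```

```text
cam [ 0.4268 -0.0804  1.0582]
cam [ 1.0869 -0.4433  0.9552]
lip far,near (array([0.5971, 0.1246, 0.0717]), np.float64(0.0006837252598939345)) (array([0.4698, 0.1171, 0.0736]), np.float64(0.0015892599831397215)) 0.1274718926020151
stop in [ 0.6067 -0.0254  0.0512] 0.0014470483234492403 [ 0.605  -0.0252  0.064 ]
stop out [ 0.6105 -0.1003  0.0514] 0.0025334100638380957 [ 0.6073 -0.1016  0.064 ]
bl far in [ 0.5628 -0.0315  0.0545] 0.00034685790522663584 [ 0.5617 -0.0318  0.064 ]
bl far out [ 0.5665 -0.0944  0.0593] 0.0018975912388277817 [ 0.5652 -0.0955  0.064 ]
bl near in [ 0.4533 -0.0389  0.0586] 0.000250806862319537 [ 0.4532 -0.039   0.064 ]
bl near out [ 0.4569 -0.1011  0.0576] 0.0014967696419078858 [ 0.4562 -0.1018  0.064 ]
barrel far [ 0.6205 -0.0006  0.0755] 0.0020498531941450424 [0.6236 0.0016 0.064 ]
barrel near [ 0.4508 -0.0063  0.0603] 0.0007772268277036124 [ 0.4505 -0.007   0.064 ]
```

Emit:
{"method": "move_arm", "body": {
  "fingers": [1,1,1,1,1,1,1,1,1,1],
  "dp": [
    [24,41,0],
    [24,41,0],
    [24,41,0],
    [24,41,0],
    [24,41,0],
    [24,41,0],
    [24,41,0],
    [24,41,0],
    [24,41,0],
    [24,41,0]
  ],
  "turn": [-1,-1,-1,-1,-1,-1,-1,-1,-1,-1]
}}

```text
clock: 1.15
ee_pos: [0.3747, -0.1472, 0.4048]
tool_rot: [1.0, 0.03, 0.0, 0.0]
force: [0.3, -1.0, 0.1]
grip_width: -0.0001
grip_force: 0.0
```

Emit:
{"method": "move_arm", "body": {
  "fingers": [1,1,1,1,1,1,1,1,1],
  "dp": [
    [24,40,0],
    [24,37,0],
    [0,0,-30],
    [0,0,-30],
    [0,0,-30],
    [0,0,-30],
    [0,0,-20],
    [0,0,0],
    [0,0,0]
  ],
  "turn": [0,0,0,0,0,0,0,0,0]
}}

```text
clock: 2.05
ee_pos: [0.4224, -0.0721, 0.2649]
tool_rot: [1.0, 0.031, -0.0, -0.0]
force: [-0.7, -0.5, -0.6]
grip_width: -0.0002
grip_force: 0.0
```

```bash
python3 - <<'E'
from rig import arm
import cv2,numpy as np
from scipy.spatial.transform import Rotation as R
o=arm.get_obs();print(o["ee_pos"],o["force"],o["grip_width"],R.from_quat(o["tool_rot"]).as_matrix().round(3))
c=arm.read_camera("top")["pixels"][180:330,210:360];e=arm.read_camera("scene")["pixels"][150:300,270:420]
cv2.imwrite("pics/pre.png",cv2.resize(np.hstack([c,e]),None,fx=2.6,fy=2.6,interpolation=cv2.INTER_CUBIC))
E
```

```text
[ 0.42239419 -0.07213362  0.26488768] [-0.66836403 -0.48174102 -0.58213737] -0.00022301799703551453 [[ 0.998  0.061 -0.001]
 [ 0.061 -0.998  0.   ]
 [-0.001 -0.    -1.   ]]
```

View pics/pre.png

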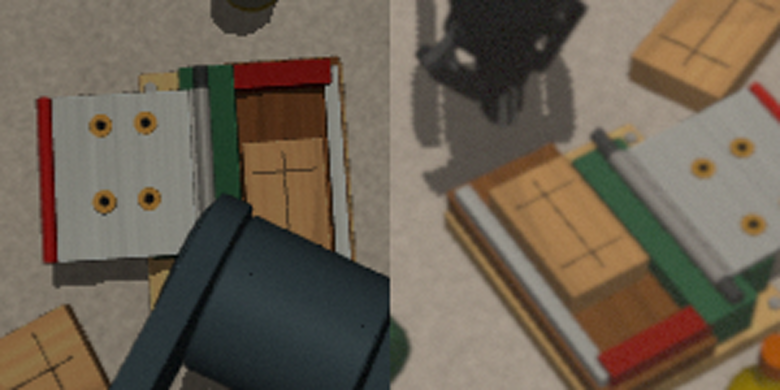

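The scene crop shows the closed fingertips above the near channel end, behind the blank. Descend, then push.

Emit:
{"method": "move_arm", "body": {
  "fingers": [1,1,1,1,1,1,1,1,1,1],
  "dp": [
    [0,0,-22],
    [0,0,-20],
    [0,0,0],
    [8,0.5,0],
    [8,0.5,0],
    [5,0.3,0],
    [5,0.3,0],
    [5,0.3,0],
    [5,0.3,0],
    [5,0.3,0]
  ],
  "turn": [0,0,0,0,0,0,0,0,0,0]
}}

```text
clock: 3.15
ee_pos: [0.4636, -0.0695, 0.2226]
tool_rot: [1.0, 0.031, -0.0, -0.0]
force: [-2.5, 0.2, 1.7]
grip_width: 0.0001
grip_force: 1.1
```

Emit:
{"method": "move_arm", "body": {
  "fingers": [1,1,1,1],
  "dp": [
    [5,0.3,0],
    [4,0.2,0],
    [3,0.2,0],
    [0,0,0]
  ],
  "turn": [0,0,0,0]
}}

```text
clock: 3.55
ee_pos: [0.4759, -0.0689, 0.2227]
tool_rot: [1.0, 0.031, 0.0, 0.0]
force: [0.4, 1.1, -0.0]
grip_width: -0.0001
grip_force: 0.0
```

Emit:
{"method": "move_arm", "body": {
  "fingers": [1,1,1,1],
  "dp": [
    [3,0.2,0],
    [3,0.2,0],
    [2,0.1,0],
    [0,0,0]
  ],
  "turn": [0,0,0,0]
}}

```text
clock: 3.95
ee_pos: [0.4837, -0.0684, 0.2228]
tool_rot: [1.0, 0.031, 0.0, 0.0]
force: [-0.2, -0.2, 0.4]
grip_width: -0.0002
grip_force: 0.0
```

Emit:
{"method": "move_arm", "body": {
  "fingers": [1,1,1],
  "dp": [
    [2,0.1,0],
    [1,0,0],
    [0,0,0]
  ],
  "turn": [0,0,0]
}}

```text
clock: 4.25
ee_pos: [0.4865, -0.0683, 0.2227]
tool_rot: [1.0, 0.031, 0.0, 0.0]
force: [-0.3, 0.6, -0.1]
grip_width: 0.0
grip_force: 0.1
```

```bash
python3 - <<'E'
from rig import arm
import cv2,numpy as np
c=arm.read_camera("top")["pixels"][180:330,210:360];e=arm.read_camera("scene")["pixels"][180:330,280:430]
cv2.imwrite("pics/push.png",cv2.resize(np.hstack([c,e]),None,fx=2.6,fy=2.6,interpolation=cv2.INTER_CUBIC))
E
```

```text
(no output)
```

View pics/push.png

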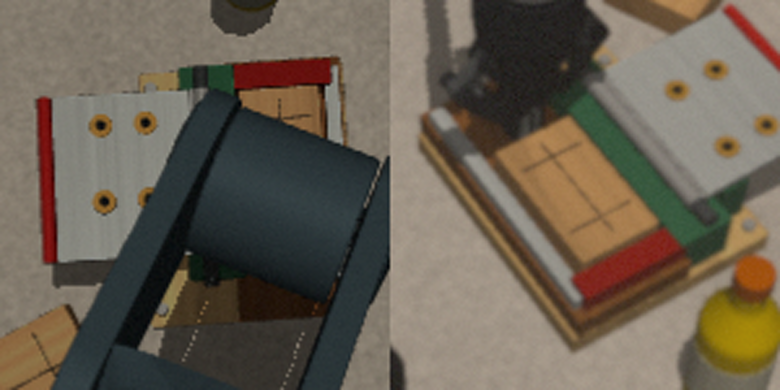

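The blank is now nearly against the stop (left view, about (282,88)), but there is no contact force yet. I'll keep going in 1 mm steps.

Emit:
{"method": "move_arm", "body": {
  "fingers": [1,1,1],
  "dp": [
    [1,0.1,0],
    [1,0,0],
    [0,0,0]
  ],
  "turn": [0,0,0]
}}

```text
clock: 4.65
ee_pos: [0.4883, -0.0682, 0.2227]
tool_rot: [1.0, 0.031, -0.0, -0.0]
force: [-1.7, 0.6, 1.0]
grip_width: 0.0
grip_force: 1.1
```

Emit:
{"method": "move_arm", "body": {
  "fingers": [1,1,1],
  "dp": [
    [1,0.1,0],
    [1,0,0],
    [0,0,0]
  ],
  "turn": [0,0,0]
}}

```text
clock: 4.95
ee_pos: [0.4892, -0.0681, 0.2225]
tool_rot: [1.0, 0.031, -0.002, -0.0]
force: [-10.6, -0.9, 9.4]
grip_width: -0.0001
grip_force: 5.4
```

The contact force rose to 10.6 N at ee.x = 0.489. That matches the stop position with an 11 mm half finger, so the blank is home. Next I retract, go up, turn 90°, and move to the outside of the lip. The tool stays vertical, so the lip gets pressed from outside and lifted by friction until the horizontal push takes over.

Emit:
{"method": "move_arm", "body": {
  "fingers": [1,1,1,1,1,1,1,1,1],
  "dp": [
    [-2,-0.1,0],
    [-5,-0.3,0],
    [-8,-0.5,0],
    [0,0,20],
    [0,0,30],
    [0,0,30],
    [5,21,0],
    [5,21,0],
    [5,21,0]
  ],
  "turn": [0,0,0,0,0,8,8,8,8]
}}

```text
clock: 5.85
ee_pos: [0.4902, -0.0055, 0.3031]
tool_rot: [0.952, 0.307, 0.001, 0.0]
force: [0.8, 1.0, 0.2]
grip_width: 0.0002
grip_force: 0.0
```

Emit:
{"method": "move_arm", "body": {
  "fingers": [1,1,1,1,1,1,1,1,1,1],
  "dp": [
    [5,21,0],
    [5,21,0],
    [5,21,0],
    [5,21,0],
    [5,21,0],
    [6,21,0],
    [6,21,0],
    [6,20,0],
    [0,0,0],
    [0,0,0]
  ],
  "turn": [8,8,8,8,8,8,8,2,0,0]
}}

```text
clock: 6.85
ee_pos: [0.533, 0.161, 0.3025]
tool_rot: [0.685, 0.728, -0.0, -0.0]
force: [0.8, 0.3, -0.0]
grip_width: -0.0001
grip_force: 0.0
```

```bash
python3 - <<'E'
from rig import arm
import pickle
from h import *
from scipy.spatial.transform import Rotation as R
np.set_printoptions(precision=4,suppress=True)
o=arm.get_obs();print(o["ee_pos"],o["force"],o["joint_pos"],R.from_quat(o["tool_rot"]).as_matrix().round(3))
d={n:arm.read_camera(n) for n in("scene","top","wrist")}
for n in("top","scene"):
    for b in redblobs(d[n]["pixels"]): print(n,b[0],b[1],b[2].tolist())
s=d["scene"]["pixels"][130:330,280:480];w=d["wrist"]["pixels"][:480,:]
cv2.imwrite("pics/pf.png",np.hstack([cv2.resize(s,(400,400),interpolation=cv2.INTER_CUBIC),cv2.resize(w,(400,400))]))
E
```

```text
[0.533  0.161  0.3025] [ 0.8263  0.3291 -0.0149] [ 0.0802  0.2546  1.74   -0.0002  1.1474  0.0189] [[-0.061  0.998 -0.   ]
 [ 0.998  0.061 -0.   ]
 [-0.    -0.    -1.   ]]
top 333 [318.1 207.7] [[299.5, 204.1999969482422], [335.8999938964844, 201.89999389648438], [336.5, 211.0], [300.0, 213.1999969482422]]
top 325 [227.8 249. ] [[223.89999389648438, 218.0], [229.0, 217.8000030517578], [231.60000610351562, 280.0], [226.5, 280.20001220703125]]
top 526 [399.2 380.5] [[388.8999938964844, 402.6000061035156], [398.3999938964844, 355.1000061035156], [409.5, 357.29998779296875], [400.0, 404.79998779296875]]
scene 1436 [397.2  15.4] [[358.70001220703125, 4.699999809265137], [377.1000061035156, -21.5], [434.1000061035156, 18.5], [415.6000061035156, 44.79999923706055]]
scene 379 [206.6 194.8] [[197.1999969482422, 177.10000610351562], [207.3000030517578, 174.8000030517578], [216.0, 212.8000030517578], [205.89999389648438, 215.10000610351562]]
scene 251 [430.6 204.6] [[407.6000061035156, 183.3000030517578], [410.70001220703125, 180.39999389648438], [453.0, 225.10000610351562], [449.8999938964844, 228.0]]
scene 489 [370.8 282. ] [[349.8999938964844, 286.20001220703125], [386.8999938964844, 266.3999938964844], [393.1000061035156, 278.1000061035156], [356.20001220703125, 297.8999938964844]]
```

View pics/pf.png

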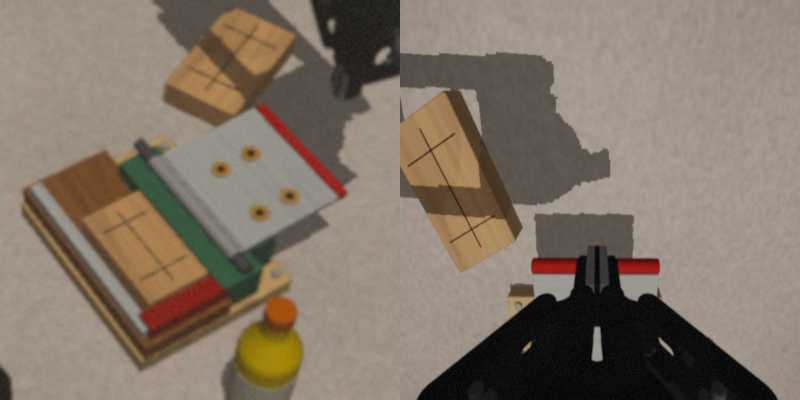

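The scene crop shows the blank home against the red stop at (190,300). The fingers stand outside the red lip and centred on it in the wrist view. Descend and approach the lip.

Emit:
{"method": "move_arm", "body": {
  "fingers": [1,1,1,1,1,1,1,1],
  "dp": [
    [0,0,-30],
    [0,0,-30],
    [0,0,-30],
    [0.5,-8,0],
    [0.5,-8,0],
    [0.2,-3,0],
    [0.1,-1,0],
    [0,0,0]
  ],
  "turn": [0,0,0,0,0,0,0,0]
}}

```text
clock: 7.8
ee_pos: [0.5353, 0.1407, 0.2142]
tool_rot: [0.685, 0.728, 0.001, 0.001]
force: [0.1, 0.6, -1.3]
grip_width: 0.0003
grip_force: 0.0
```

Emit:
{"method": "move_arm", "body": {
  "fingers": [1,1,1],
  "dp": [
    [0.1,-1,0],
    [0.1,-1,0],
    [0,0,0]
  ],
  "turn": [0,0,0]
}}

```text
clock: 8.1
ee_pos: [0.5349, 0.1391, 0.2128]
tool_rot: [0.685, 0.729, 0.0, 0.0]
force: [0.0, 0.4, 0.3]
grip_width: 0.0001
grip_force: 0.0
```

Emit:
{"method": "move_arm", "body": {
  "fingers": [1,1,1],
  "dp": [
    [0.1,-1,0],
    [0.1,-1,0],
    [0,0,0]
  ],
  "turn": [0,0,0]
}}

```text
clock: 8.4
ee_pos: [0.5349, 0.1381, 0.2127]
tool_rot: [0.685, 0.728, 0.001, -0.001]
force: [0.0, 7.3, 0.7]
grip_width: -0.0002
grip_force: 3.7
```

Emit:
{"method": "move_arm", "body": {
  "fingers": [1,1,1],
  "dp": [
    [0,-0.5,0],
    [0,-0.5,0],
    [0,0,0]
  ],
  "turn": [0,0,0]
}}

```text
clock: 8.7
ee_pos: [0.5348, 0.1378, 0.2128]
tool_rot: [0.685, 0.728, 0.001, -0.001]
force: [0.5, 12.1, 0.4]
grip_width: 0.0001
grip_force: 5.7
```

Emit:
{"method": "move_arm", "body": {
  "fingers": [1,1,1,1],
  "dp": [
    [0,0,2],
    [0,0,2],
    [0,-0.2,2],
    [0,0,0]
  ],
  "turn": [0,0,0,0]
}}

```text
clock: 9.1
ee_pos: [0.5348, 0.1375, 0.2187]
tool_rot: [0.685, 0.729, 0.001, -0.001]
force: [0.5, 9.9, 1.0]
grip_width: -0.0
grip_force: 5.3
```

```bash
cat > lip.py <<'E'
from rig import arm
from h import *
np.set_printoptions(precision=4,suppress=True)
o=arm.get_obs();print(o["ee_pos"],o["force"])
d={n:arm.read_camera(n) for n in("scene","top")}
O=np.array([.5258,-.0037]);y=np.array([-.059,.998])
for n in d:
    for b in redblobs(d[n]["pixels"],30):
        # angle from a ray: blob centre intersected with lip's swing plane x_jig=15
        o_,r=ray(d[n],[b[1]]);x=np.array([.998,.059]);r=r[0]
        s=(.015-(o_[:2]-O)@x)/(r[:2]@x);P=o_+s*r
        print(n,b[0],b[1],"y",((P[:2]-O)@y).round(4),"z",P[2].round(4))
E
python3 lip.py
```

```text
[0.5348 0.1375 0.2187] [0.4737 9.8693 0.9818]
scene 301 [374.2   8.7] y -0.0574 z 0.5451
scene 208 [436.3  13.2] y 0.0472 z 0.5063
scene 383 [206.6 194.9] y -0.3051 z 0.3525
scene 221 [432.6 204.7] y 0.1308 z 0.0663
scene 502 [371.4 281.8] y 0.005 z -0.1012
top 331 [318.1 207.8] y -0.0668 z 0.4454
top 106 [227.2 229.3] y 0.0742 z 0.3233
top 530 [399.2 380.4] y 0.0225 z 1.7644
```

Emit:
{"method": "move_arm", "body": {
  "fingers": [1,1],
  "dp": [
    [0,-0.3,4],
    [0,-0.3,4]
  ],
  "turn": [0,0]
}}

```text
clock: 9.4
ee_pos: [0.5349, 0.1367, 0.2265]
tool_rot: [0.685, 0.729, 0.001, -0.001]
force: [0.5, 8.9, -0.9]
grip_width: -0.0002
grip_force: 4.3
```

```bash
python3 lip.py; python3 - <<'E'
from rig import arm
from h import *
s=arm.read_camera("scene")["pixels"][140:260,340:480];w=arm.read_camera("wrist")["pixels"]
cv2.imwrite("pics/lift.png",np.hstack([cv2.resize(s,(420,360),interpolation=cv2.INTER_CUBIC),cv2.resize(w[200:440,180:420],(360,360))]))
E
```

```text
[0.5349 0.1367 0.2265] [ 0.5237  8.9298 -0.9097]
scene 332 [375.2   9.2] y -0.0558 z 0.5439
scene 235 [437.3  11.2] y 0.0484 z 0.509
scene 376 [206.7 194.8] y -0.3049 z 0.3526
scene 237 [432.7 202.3] y 0.1293 z 0.0742
scene 497 [371. 282.] y 0.004 z -0.1012
top 331 [318.  207.7] y -0.0666 z 0.4461
top 113 [226.9 228.7] y 0.0735 z 0.3292
top 527 [399.2 380.4] y 0.0225 z 1.7644
```

View pics/lift.png

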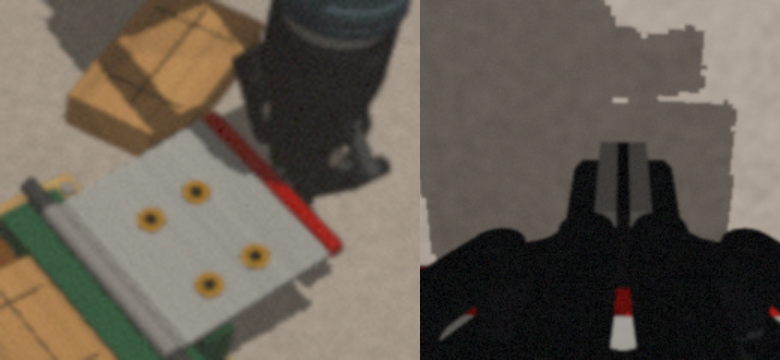

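Scene crop: the finger is pressed against the lip, and the lip has risen about 8 mm with the finger (z .066→.074), so the friction lift works. I'll follow the arc from here.

Emit:
{"method": "move_arm", "body": {
  "fingers": [1,1,1,1,1,1],
  "dp": [
    [0,-0.8,5.3],
    [0,-0.9,5.3],
    [0.1,-1.4,6],
    [0.1,-1.6,6],
    [0.1,-2,5.9],
    [0.1,-2.3,5.8]
  ],
  "turn": [0,0,0,0,0,0]
}}

```text
clock: 10.2
ee_pos: [0.5354, 0.1272, 0.2612]
tool_rot: [0.685, 0.729, 0.001, -0.001]
force: [1.4, 6.0, 0.0]
grip_width: -0.0002
grip_force: 3.0
```

```bash
python3 lip.py | grep -v top
```

```text
[0.5354 0.1272 0.2612] [1.416  5.9603 0.0107]
scene 431 [378.3  10.8] y -0.0508 z 0.5401
scene 193 [442.5   9.5] y 0.0574 z 0.5089
scene 273 [431.5 192.8] y 0.1196 z 0.1071
scene 381 [206.6 194.9] y -0.3051 z 0.3525
scene 493 [370.8 282. ] y 0.0034 z -0.1007
```

Emit:
{"method": "move_arm", "body": {
  "fingers": [1,1,1,1,1,1,1,1,1,1],
  "dp": [
    [0.1,-2.6,5.6],
    [0.2,-2.8,5.5],
    [0.2,-3.2,5.3],
    [0.2,-3.3,5.3],
    [0.2,-3.6,5],
    [0.2,-3.9,4.9],
    [0.2,-4.1,4.6],
    [0.3,-4.3,4.5],
    [0.3,-4.6,4.1],
    [0.3,-4.7,4]
  ],
  "turn": [0,0,0,0,0,0,0,0,0,0]
}}

```text
clock: 11.3
ee_pos: [0.5376, 0.0903, 0.3106]
tool_rot: [0.685, 0.729, 0.001, -0.001]
force: [-1.9, 8.4, 5.7]
grip_width: -0.0001
grip_force: 3.9
```

```bash
python3 lip.py | grep -v top
```

```text
[0.5376 0.0903 0.3106] [-1.9062  8.3544  5.707 ]
scene 273 [374.1   9.3] y -0.0575 z 0.5443
scene 117 [436.9   4.1] y 0.0454 z 0.5205
scene 325 [419.1 183. ] y 0.0814 z 0.1555
scene 382 [206.6 195. ] y -0.3051 z 0.3524
scene 492 [371.1 282. ] y 0.0043 z -0.1014
```

Emit:
{"method": "move_arm", "body": {
  "fingers": [1,1,1,1,1,1,1,1,1,1],
  "dp": [
    [0.3,-5,4.5],
    [0.3,-5.1,4.5],
    [0.3,-5.4,4],
    [0.3,-5.4,4],
    [0.3,-5.6,4],
    [0.3,-5.7,4],
    [0.3,-5.8,4],
    [0.4,-5.9,4],
    [0.4,-6,3],
    [0.4,-6,3]
  ],
  "turn": [0,0,0,0,0,0,0,0,0,0]
}}

```text
clock: 12.4
ee_pos: [0.541, 0.0327, 0.349]
tool_rot: [0.685, 0.728, -0.0, -0.0]
force: [0.4, 1.6, -1.9]
grip_width: -0.0001
grip_force: 0.9
```

```bash
python3 lip.py | grep -v top
```

```text
[0.541  0.0327 0.349 ] [ 0.4252  1.5656 -1.9118]
scene 374 [394.3 186.8] y 0.0233 z 0.1787
scene 382 [206.6 195. ] y -0.3051 z 0.3524
scene 510 [371.1 282.1] y 0.0043 z -0.1018
```

Emit:
{"method": "move_arm", "body": {
  "fingers": [1,1,1,1,1,1,1,1,1,1],
  "dp": [
    [0.4,-6,1],
    [0.4,-6,1],
    [0.4,-6,0],
    [0.4,-6,0],
    [0.4,-6,0],
    [0.4,-6,0],
    [0.4,-6,0],
    [0.4,-6,-1],
    [0.3,-6,-1],
    [0.3,-6,-1]
  ],
  "turn": [0,0,0,0,0,0,0,0,0,0]
}}

```text
clock: 13.5
ee_pos: [0.5446, -0.0273, 0.3474]
tool_rot: [0.685, 0.728, -0.0, -0.0]
force: [0.3, 1.3, -2.4]
grip_width: -0.0
grip_force: 1.0
```

```bash
python3 lip.py | grep -v top
```

```text
[ 0.5446 -0.0273  0.3474] [ 0.2756  1.2772 -2.4057]
scene 206 [377.3   2.5] y -0.0536 z 0.5524
scene 524 [460.4   6.4] y 0.09 z 0.5039
scene 380 [206.6 194.8] y -0.3051 z 0.3527
scene 401 [365.8 204.3] y -0.035 z 0.1683
scene 502 [371.2 282. ] y 0.0045 z -0.1016
```

Emit:
{"method": "move_arm", "body": {
  "fingers": [1,1,1,1,1,1,1,1],
  "dp": [
    [0.3,-5.5,-1.5],
    [0.3,-5.5,-2],
    [0.3,-5.2,-2.3],
    [0.3,-5.2,-2.5],
    [0.3,-5,-2.8],
    [0.3,-5,-3],
    [0.3,-5,-3],
    [0,0,0]
  ],
  "turn": [0,0,0,0,0,0,0,0]
}}

```text
clock: 14.4
ee_pos: [0.5469, -0.064, 0.3303]
tool_rot: [0.685, 0.728, -0.0, 0.0]
force: [-0.0, 0.2, -0.3]
grip_width: -0.0002
grip_force: 0.0
```

```bash
python3 lip.py | grep -v top; python3 - <<'E'
from rig import arm
from h import *
s=arm.read_camera("scene")["pixels"][120:320,250:470];w=arm.read_camera("wrist")["pixels"]
cv2.imwrite("pics/over.png",np.hstack([cv2.resize(s,(440,400),interpolation=cv2.INTER_CUBIC),cv2.resize(w,(360,400))]))
E
```

```text
[ 0.5469 -0.064   0.3303] [-0.0063  0.2452 -0.3343]
scene 201 [371.    6.9] y -0.0626 z 0.5491
scene 1315 [441.7  10.5] y 0.0562 z 0.5077
scene 380 [206.6 194.7] y -0.305 z 0.3529
scene 388 [345.2 220.5] y -0.0756 z 0.1511
scene 518 [370.9 282.2] y 0.0038 z -0.1018
```

View pics/over.png

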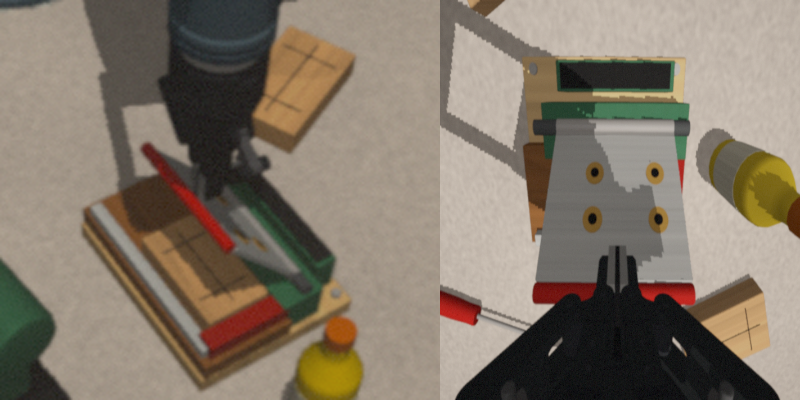

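Scene view: the template is past upright at about 2.3 rad, with the lip from (145,150) to (230,245). The finger rests above the plate just inboard of the lip, and the blank is still at the stop. Next I press down with the tip.

Emit:
{"method": "move_arm", "body": {
  "fingers": [1,1,1,1,1,1,1,1,1,1],
  "dp": [
    [0.2,-2.5,-6],
    [0.2,-2.5,-6],
    [0.2,-2.5,-7],
    [0.2,-2.5,-7],
    [0.2,-2.5,-7],
    [0.2,-2.5,-7],
    [0.1,-2.5,-7],
    [0.1,-2.5,-7],
    [0.1,-2.5,-7],
    [0.1,-2.5,-7]
  ],
  "turn": [0,0,0,0,0,0,0,0,0,0]
}}

```text
clock: 15.6
ee_pos: [0.5484, -0.0883, 0.262]
tool_rot: [0.685, 0.728, 0.0, -0.0]
force: [1.1, 0.8, 1.0]
grip_width: 0.0002
grip_force: 0.4
```

```bash
python3 lip.py | grep -v top
```

```text
[ 0.5484 -0.0883  0.262 ] [1.0548 0.7734 0.9735]
scene 2227 [425.5  13.3] y 0.0279 z 0.5121
scene 378 [206.6 194.8] y -0.3051 z 0.3527
scene 368 [321.3 254.6] y -0.1216 z 0.0864
scene 513 [370.9 282.1] y 0.0037 z -0.1014
```

Emit:
{"method": "move_arm", "body": {
  "fingers": [1,1,1,1,1,1,1],
  "dp": [
    [0,0,-4],
    [0,0,-4],
    [0,0,-4],
    [0,0,-3],
    [0,0,-2],
    [0,0,-1],
    [0,0,0]
  ],
  "turn": [0,0,0,0,0,0,0]
}}

```text
clock: 16.4
ee_pos: [0.5484, -0.0881, 0.2445]
tool_rot: [0.685, 0.728, -0.0, -0.0]
force: [0.0, 0.2, 0.1]
grip_width: 0.0
grip_force: 0.0
```

Emit:
{"method": "move_arm", "body": {
  "fingers": [1,1,1],
  "dp": [
    [0,0,-1],
    [0,0,-0.5],
    [0,0,0]
  ],
  "turn": [0,0,0]
}}

```text
clock: 16.7
ee_pos: [0.5484, -0.0881, 0.2435]
tool_rot: [0.685, 0.728, -0.0, -0.0]
force: [-1.8, 0.5, 4.3]
grip_width: -0.0001
grip_force: 2.0
```

Emit:
{"method": "move_arm", "body": {
  "fingers": [1,1,1],
  "dp": [
    [0,0,-0.5],
    [0,0,-0.5],
    [0,0,0]
  ],
  "turn": [0,0,0]
}}

```text
clock: 17.0
ee_pos: [0.5485, -0.0881, 0.2434]
tool_rot: [0.685, 0.729, -0.0, -0.0]
force: [-5.4, 1.7, 13.1]
grip_width: -0.0002
grip_force: 6.2
```

Emit:
{"method": "move_arm", "body": {
  "fingers": [1,1,1],
  "dp": [
    [0,0,-0.5],
    [0,0,-0.5],
    [0,0,0]
  ],
  "turn": [0,0,0]
}}

```text
clock: 17.3
ee_pos: [0.5486, -0.0881, 0.2434]
tool_rot: [0.685, 0.729, -0.0, -0.0]
force: [-9.2, 3.0, 20.4]
grip_width: -0.0
grip_force: 10.2
```

The plate has bottomed out hard at tip z ≈ 0.070, which is the expected flat height. I'll lift off and check.

Emit:
{"method": "move_arm", "body": {
  "fingers": [1,1,1,1,1,1,1,1,1],
  "dp": [
    [0,0,2],
    [0,0,10],
    [0,0,30],
    [0,0,40],
    [0,0,40],
    [-40,0,10],
    [-40,0,0],
    [0,0,0],
    [0,0,0]
  ],
  "turn": [0,0,0,0,0,0,0,0,0]
}}

```text
clock: 18.2
ee_pos: [0.468, -0.0882, 0.3738]
tool_rot: [0.685, 0.728, 0.0, 0.001]
force: [-0.3, -0.1, 0.2]
grip_width: 0.0002
grip_force: 0.0
```

```bash
python3 - <<'E'
from rig import arm
from h import *
print(arm.get_obs()["force"])
T=arm.read_camera("top");S=arm.read_camera("scene")
for n,c in(("top",T),("scene",S)):
    for b in redblobs(c["pixels"]): print(n,b[0],b[1],b[2].tolist())
s=S["pixels"][160:360,180:440];t=T["pixels"][130:330,220:460]
cv2.imwrite("pics/end.png",np.hstack([cv2.resize(s,(416,320),interpolation=cv2.INTER_CUBIC),cv2.resize(t,(384,320),interpolation=cv2.INTER_CUBIC)]))
E
```

```text
[-0.25726386 -0.11508631  0.17060097]
top 200 [323.8 206.6] [[307.0, 203.0], [336.0, 203.0], [336.0, 211.0], [307.0, 211.0]]
top 90 [347.8 218.7] [[344.70001220703125, 210.10000610351562], [349.6000061035156, 209.6999969482422], [351.1000061035156, 227.89999389648438], [346.20001220703125, 228.3000030517578]]
top 522 [399.3 380.5] [[389.1000061035156, 402.6000061035156], [398.6000061035156, 355.1000061035156], [409.5, 357.29998779296875], [400.0, 404.79998779296875]]
scene 2397 [422.   13.2] [[375.0, 0.0], [489.0, 0.0], [489.0, 38.0], [375.0, 38.0]]
scene 381 [206.6 194.7] [[197.3000030517578, 177.0], [207.5, 174.8000030517578], [216.0, 213.1999969482422], [205.89999389648438, 215.5]]
scene 354 [320.1 263.2] [[297.6000061035156, 237.8000030517578], [302.1000061035156, 234.39999389648438], [341.6000061035156, 287.1000061035156], [337.1000061035156, 290.3999938964844]]
scene 488 [370.9 281.8] [[349.8999938964844, 286.1000061035156], [386.29998779296875, 266.29998779296875], [392.70001220703125, 278.1000061035156], [356.29998779296875, 297.8999938964844]]
```

View pics/end.png

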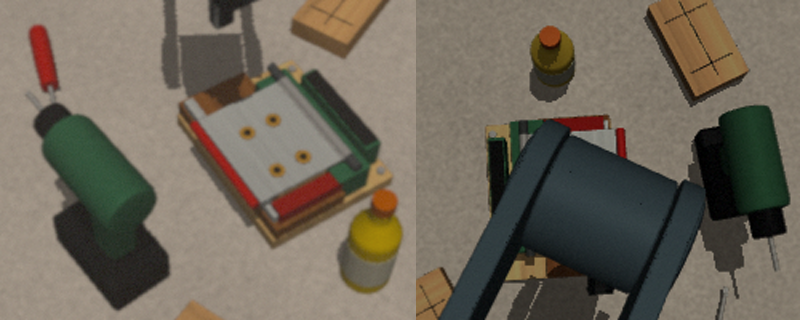

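The template lies flat over the blank, level with the channel, with the lip from (190,120) to (265,210) in the left view. The bystanders haven't moved and the robot is clear. Handing in.

```bash
python3 -c "
from rig import arm
print(arm.hand_in())"
```

```text
the job is handed in; nothing more can be done
None
```

I pushed the blank home against the red stop and swung the template over under control until it lay flat on the blank. The driver, glue bottle and screwdriver stayed where they were, and I handed the job in at about 18 s; the hand-in call gave no verdict.

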